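Measured coax parts to the wooden rack, order kept

ROBOT

A 7-joint arm with a two-finger parallel gripper is mounted at the origin on the work surface. World frame = base frame: x ahead of the robot, y to its left, z up, the work surface at z = 0. Lengths are in m, angles in rad, forces in N, time in s.
With the tool pointing down it reaches from about 0.4 to 0.9 m from the base axis. Payload 5.6 kg.
Tool frame: the origin (TCP) lies midway between the tips of the shut fingers; the grasp point (between the pads) lies 19 mm behind it; y points along the fingers, z is the direction in which the jaws open and shut, and the axes are right-handed (so a half turn about y gives the same grasp; the last joint's range is limited). The gripper opens to 92 mm and grips with 3 to 60 N. Pads are 20 mm wide; open, the fingers measure 128 mm over their backs; the gripper's body (75 mm by 189 mm) begins 69 mm behind the grasp point.
Start: joints at [-1.152, 0.468, -0.012, 1.603, 0.006, 1.071, -0.056], TCP at [0.29, 0.582, 0.215] pointing down, gripper open.
Joint ranges: [-2.53, 2.53], [-0.31, 2.02], [-1.57, 1.55], [0.28, 2.44], [-1.29, 4.43], [0.15, 1.84], [-2.92, 2.92]. Speed limits (rad/s): [2.57, 2.57, 3.14, 3.14, 3.14, 3.14, 3.14].

INTERFACE

Orientations are given as a 3x3 rotation matrix whose columns are the frame's x, y, z axes.
In Python, from station import env, effector, solver, viewer, workorder, search_frame, tip_of gives the robot as it stands. Calls block until the motion is done:
- env.reach(position, orientation): joint-space move of the TCP to a pose.
- env.movel(position, frame=None, rate=0.15): straight line of the TCP; frame=None keeps the orientation; rate is the mean speed in m/s.
- env.goto_joints(angles): joint-space move.
- effector.release() and effector.grasp(squeeze=None): open the fingers fully, or close them until they stop; squeeze is the grip in N (None keeps the last).
- env.pause(seconds).
- solver.inverse_kinematics(position, orientation): joint angles nearest the present ones, or None.
- env.sense(): the state.
- viewer.read_camera(name): name is "scene" or "top" or "wrist"; returns (picture, depth): 420x560x3 uint8, red, green, blue; 420x560 float32, m along the optical axis (not along the pixel's ray), 0 where there is no reading.
- viewer.camera_info(name): a dict with "intrinsics" (3x3 intrinsics, pixels), "eye" and "rotation" of the camera in the world; the wrist camera has in their place "T_tool_cam" (4x4, takes a point from camera to tool coordinates, whose origin is the TCP and whose axes are the tool frame's). Camera axes: x right, y up, looking along -z (the intrinsics and any distortion apply to the point x, -y, -z); pixel columns grow to the right and rows downward; lengths in m; the calibration is good to about 2 mm. A picture is of the moment at which its call begins: read the wrist's pose just before it. camera_info takes no time and is no camera call.
A pose or a line that the arm cannot do raises env.PlanningError and nothing moves.
- workorder.finish_job(): hands the job in, once; it reports no verdict.
Trained networks look in the newest picture that a camera, given by its name, has taken for a name from the list of things; names that differ only in an ending like _2 or _b are one class to them, and where a whole thing is asked for, a point or a joint stands for the part that bears it (a point fixed in the world has none). Each returns a list of dicts, best first, with "score" (0 to 1); they miss things now and then, are a little off and sometimes report something else, mostly with a low value. They report only what shows in the picture. A call takes as long as a camera call. They do not tell look-alikes from the thing itself.
- search_frame(camera, name): "at" ([x, y, z] in m, in world coordinates, good to about 4 mm: the middle of the surface that is visible of it).
- tip_of(camera, name): "at" ([x, y, z] in m, in world coordinates, good to about 4 mm: a listed point, or the origin of a listed thing).
The state is a dict: "t": time; "joint_positions": joint angles; "joint_velocities": joint speeds; "tau": joint torques, N m; "ee_pos": TCP position; "tcp_rot": TCP orientation; "wrist_force": force on the tool from outside, world axes, zero at the start; "moment": the same for the moment, N m; "gripper_width": finger opening in m.
Only numpy, scipy, OpenCV 4.12 (cv2) and the standard library are available. Lean on these libraries where they do the work, as an engineer would, in place of code of your own. Each camera call takes 0.05 s, during which the arm holds its last target.

TASK

The four coaxial parts standing in the row of blue cups have just been measured on the analyser; they carry no markings, so their order in the row is the only record. Move them across to the empty wooden rack, one to each bay, in the same order from left to right as seen from the robot, each set down gently, not dropped, and left standing upright on its connector nut on the floor of its bay. Do not tip any of them over.

Things in the scene. Friction and masses are not known exactly. Their poses are not given: they have to be found in the camera images.
- slim_mid (a point): Slim load: a plain steel cylinder, 20 mm in diameter, with no socket on top, 70 mm tall over all, about 0.1 kg. Its foot is a steel coupling nut, 22 mm across, 16 mm high; the 20 mm barrel runs from 20 mm to 70 mm above its underside. Point: on its axis, half-way up; z up; at the start y runs along the row, x across it, within 7 degrees.
- round_mid (a point): Round finned load: a black cylinder of stacked disc fins, 38 mm in diameter, 70 mm tall over all, about 0.17 kg. Its foot is a steel coupling nut, 22 mm across, 16 mm high; the fins run from 20 mm to 66 mm above its underside. Point: on its axis, half-way up; z up; at the start y runs along the row, x across it, within 7 degrees.
- square_mid (a point): Square finned attenuator: a dark finned block 40 x 40 mm with a steel socket (16 mm) on top, 76 mm tall over all, about 0.24 kg. Its foot is a steel coupling nut, 22 mm across, 16 mm high; the block runs from 20 mm to 64 mm above its underside. Point: on its axis, half-way up; z up; at the start y runs along the row, x across it, within 7 degrees. Faces square to x and y.
- box_mid (a point): Box filter: a plain aluminium box, 26 mm (x) by 42 mm (y), with a steel socket 16 mm in diameter on top, 72 mm tall over all, about 0.15 kg. Its foot is a steel coupling nut, 22 mm across, 16 mm high; the box runs from 20 mm to 60 mm above its underside. Point: on its axis, half-way up; z up; at the start y runs along the row, x across it, within 7 degrees.
- cup_a: Fixed blue plastic cup (52 x 52 mm, 12 mm high, 3 mm walls and floor) in which the slim load stands at the start; it stays there and marks that part's place in the row. The four cups look alike. Origin at the centre of its underside, 5 mm above the table; axes as from_rack.
- cup_b: Fixed blue plastic cup (52 x 52 mm, 12 mm high, 3 mm walls and floor) in which the round finned load stands at the start; it stays there and marks that part's place in the row. The four cups look alike. Origin at the centre of its underside, 5 mm above the table; axes as from_rack.
- cup_c: Fixed blue plastic cup (52 x 52 mm, 12 mm high, 3 mm walls and floor) in which the square finned attenuator stands at the start; it stays there and marks that part's place in the row. The four cups look alike. Origin at the centre of its underside, 5 mm above the table; axes as from_rack.
- cup_d: Fixed blue plastic cup (52 x 52 mm, 12 mm high, 3 mm walls and floor) in which the box filter stands at the start; it stays there and marks that part's place in the row. The four cups look alike. Origin at the centre of its underside, 5 mm above the table; axes as from_rack.
- from_rack: Rack to empty: fixed aluminium strip 66 mm (x) by 242 mm (y), 5 mm thick, with the four cups in a row at y = +87, +29, -29 and -87 mm (x = 0). Cup floors are 8 mm above the table, rims 17 mm. Origin: centre of its underside; x points away from the robot and +y to the robot's left, within 20 degrees.
- to_rack: Rack to fill: fixed plywood rack 66 mm (x) by 240 mm (y), empty, with four bays 50 x 50 mm inside, centred at y = +87, +29, -29 and -87 mm (x = 0). Bay floors are 6 mm above the table, wall tops 18 mm, walls 8 mm thick. Origin: centre of its underside; x points away from the robot and +y to the robot's left, within 20 degrees. Stands left or right of from_rack.
Mind the look-alikes: they are no part of the job. What is shaped like the part that bears box_mid but pink, turquoise or yellow is not meant.

How it is judged:
By the outcome, as a careful person would: the job done as asked, in the order asked, and still so for the second after the job is handed in, with the robot touching nothing.
It also fails if it takes over 120 s, if anything falls off the work surface, if the arm or the gripper's body presses on something with over 40 N, if the wrist force passes 120 N, or if a joint passes its speed limit or range.

## Working session

There is one attempt and no reset: what is moved stays moved. The work goes in short steps, each a Python script; the robot and the scene stay as the last script left them, time stands still between calls to the robot, and variables do not carry over. Pictures are saved under pics/ and viewed, and the job is handed in when it is done.

```bash
ls; mkdir -p pics
python3 - <<'E'
from station import env, effector, solver, viewer, workorder, search_frame, tip_of
import cv2
for c in ["scene","top","wrist"]:
    p,d=viewer.read_camera(c)
    cv2.imwrite(f"pics/{c}0.png",p[:,:,::-1])
    if c!="wrist":
        for n in ["slim_mid","round_mid","square_mid","box_mid","cup_a","from_rack","to_rack"]:
            print(c,n,[([round(float(v),3) for v in r["at"]],round(r["score"],2)) for r in tip_of(c,n)[:6]])
    i=viewer.camera_info(c); print({k:(v.round(3).tolist() if hasattr(v,'round') else v) for k,v in i.items()})
s=env.sense();print(s['t'],s['ee_pos'],s['tcp_rot'],s['gripper_width'])
E
```

```text
pics
scene slim_mid [([0.462, -0.285, 0.045], 0.66)]
scene round_mid [([0.494, -0.185, 0.043], 0.8)]
scene square_mid [([0.503, -0.122, 0.045], 0.95), ([0.487, -0.204, -0.0], 0.59)]
scene box_mid [([0.51, -0.39, 0.036], 0.91), ([0.606, -0.195, 0.035], 0.83), ([0.604, -0.278, 0.036], 0.81), ([0.477, -0.238, 0.042], 0.8)]
scene cup_a [([0.479, -0.23, 0.004], 0.83), ([0.494, -0.178, 0.005], 0.8), ([0.508, -0.122, 0.004], 0.76), ([0.467, -0.288, 0.007], 0.74)]
scene from_rack [([0.486, -0.205, -0.003], 0.6)]
scene to_rack [([0.507, 0.176, -0.003], 0.56)]
{'intrinsics': [[482.856, 0.0, 281.016], [0.0, 482.856, 208.794], [0.0, 0.0, 1.0]], 'eye': [0.995, -0.703, 0.716], 'rotation': [[0.835, -0.352, 0.423], [0.551, 0.523, -0.651], [0.008, 0.776, 0.63]]}
top slim_mid [([0.466, -0.282, 0.041], 0.73), ([0.494, -0.184, 0.047], 0.72), ([0.485, -0.206, -0.003], 0.68)]
top round_mid [([0.497, -0.184, 0.046], 0.59)]
top square_mid [([0.501, -0.12, 0.044], 0.82)]
top box_mid [([0.478, -0.235, 0.042], 0.86), ([0.602, -0.278, 0.037], 0.72), ([0.509, -0.389, 0.034], 0.68), ([0.607, -0.196, 0.035], 0.52)]
top cup_a [([0.48, -0.234, 0.006], 0.82), ([0.509, -0.12, 0.002], 0.71), ([0.465, -0.291, 0.005], 0.66), ([0.493, -0.177, 0.005], 0.62)]
top from_rack [([0.487, -0.207, -0.003], 0.61)]
top to_rack [([0.499, 0.177, 0.001], 0.64)]
{'intrinsics': [[439.578, 0.0, 276.791], [0.0, 439.578, 214.609], [0.0, 0.0, 1.0]], 'eye': [0.461, -0.051, 0.995], 'rotation': [[0.02, 0.996, -0.092], [-1.0, 0.021, 0.01], [0.012, 0.092, 0.996]]}
{'intrinsics': [[354.16, 0.0, 277.836], [0.0, 354.16, 211.87], [0.0, 0.0, 1.0]], 'T_tool_cam': [[0.001, -0.969, -0.247, -0.069], [-0.001, 0.247, -0.969, -0.17], [1.0, 0.001, -0.0, 0.0], [0.0, 0.0, 0.0, 1.0]]}
0.85 [0.28969317 0.58187437 0.21461045] [[ 8.95175394e-01  3.89375130e-05  4.45714047e-01]
 [-4.45714048e-01  2.05787300e-05  8.95175394e-01]
 [ 2.56836745e-05 -9.99999999e-01  3.57765693e-05]] 0.09197852029184092
```

View pics/scene0.png

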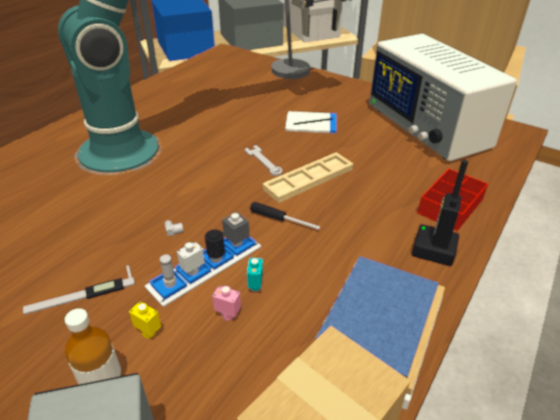

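View pics/top0.png

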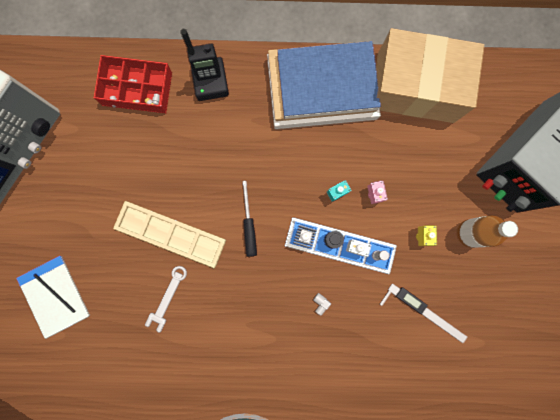

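Left to right (+y to −y) the row is square, round, box, slim. Next I'll look at both racks with the wrist camera.

```bash
cat > h.py <<'E'
from station import env, effector, solver, viewer, workorder, search_frame, tip_of
import cv2, numpy as np
def R(a):
    z=np.array([np.cos(a),np.sin(a),0]); y=np.array([0,0,-1.]); return np.column_stack([np.cross(y,z),y,z])
def cloud(name):
    i=viewer.camera_info(name); s=env.sense()
    p,d=viewer.read_camera(name); K=np.array(i["intrinsics"])
    v,u=np.mgrid[:420,:560]
    pc=np.stack([(u-K[0,2])/K[0,0]*d,-(v-K[1,2])/K[1,1]*d,-d],-1)
    if name=="wrist":
        T=np.array(i["T_tool_cam"]); pc=pc@T[:3,:3].T+T[:3,3]
        w=pc@np.array(s["tcp_rot"]).T+np.array(s["ee_pos"])
    else: w=pc@np.array(i["rotation"]).T+np.array(i["eye"])
    w[d==0]=np.nan
    return p,d,w
def dets(c,n,f=tip_of): return [([round(float(v),4) for v in r["at"]],round(r["score"],2)) for r in f(c,n)]
E
python3 - <<'E'
from h import *
a=np.radians(-15)
for nm,c in [("to",[.50,.21,.26]),("from",[.487,-.17,.28])]:
    env.reach(c,R(a)); env.pause(.2)
    p,d,w=cloud("wrist"); cv2.imwrite(f"pics/w_{nm}.png",p[:,:,::-1]); np.savez(f"{nm}.npz",p=p,d=d,w=w)
    for n in (["to_rack"] if nm=="to" else ["from_rack","cup_a","slim_mid","round_mid","square_mid","box_mid"]): print(n,dets("wrist",n))
p,d,w=cloud("top"); np.savez("top.npz",p=p,d=d,w=w)
print(env.sense()["t"],env.sense()["joint_positions"])
E
```

```text
to_rack [([0.5039, 0.1717, 0.0006], 0.93)]
from_rack []
cup_a [([0.5118, -0.118, 0.0051], 0.88), ([0.4851, -0.2365, 0.002], 0.84), ([0.4674, -0.2927, 0.0057], 0.83), ([0.4946, -0.1771, 0.0058], 0.76)]
slim_mid [([0.4664, -0.2844, 0.0432], 0.58)]
round_mid [([0.4975, -0.181, 0.0445], 0.89)]
square_mid [([0.5051, -0.1216, 0.0475], 0.71)]
box_mid [([0.6085, -0.2787, 0.038], 0.82), ([0.4813, -0.2349, 0.0417], 0.77), ([0.6062, -0.1965, 0.0389], 0.69), ([0.5086, -0.3894, 0.0378], 0.51)]
4.75 [-0.3673136   0.18905136  0.73627839  1.88973248 -0.14098419  1.11500359
  0.16063921]
```

```bash
python3 - <<'E'
import numpy as np,cv2
a=cv2.imread("pics/w_to.png");b=cv2.imread("pics/w_from.png")
E
ls pics
```

```text
scene0.png
top0.png
w_from.png
w_to.png
wrist0.png
```

View pics/w_to.png

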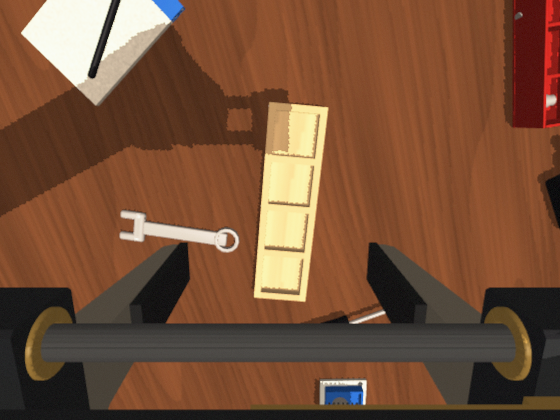

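View pics/w_from.png

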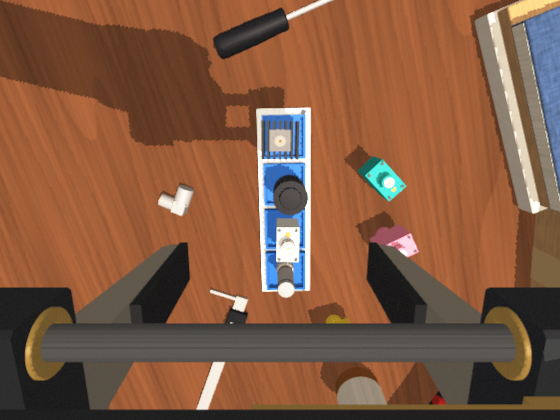

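The order is confirmed: top to bottom in the picture (left to right from the robot) are square (281,140), round (290,196), box (287,243) and slim (286,285). The empty rack runs from (298,105) to (280,300). Now I'll fit the geometry from depth.

Run:
```python
import numpy as np,cv2
def rect(pts,nm):
    (c,s,an)=cv2.minAreaRect((pts*1000).astype(np.float32)); 
    an=an%90; an=an-90 if an>45 else an
    print(nm,np.round(c,1),np.round(s,1),round(an,1),len(pts))
t=np.load("top.npz");
for nm,f in [("wrist","to.npz"),("top","top.npz")]:
    z=np.load(f); w=z["w"]; p=z["p"].astype(int)
    m=(abs(w[...,0]-.503)<.1)&(abs(w[...,1]-.175)<.16)
    print(nm,"table z",np.nanmedian(w[m&(w[...,2]<.004)][:,2]))
    mm=m&(w[...,2]>.013)&(w[...,2]<.024)
    n,l,st,_=cv2.connectedComponentsWithStats(mm.astype(np.uint8)); k=1+np.argmax(st[1:,4])
    rect(w[l==k][:,:2],nm+" to walltops"); print(np.nanmedian(w[l==k][:,2]))
    hsv=cv2.cvtColor(z["p"],cv2.COLOR_RGB2HSV)
for nm,f in [("wrist","from.npz"),("top","top.npz")]:
    z=np.load(f); w=z["w"]
    m=(abs(w[...,0]-.487)<.09)&(abs(w[...,1]+.205)<.15)
    mm=m&(w[...,2]>.003)&(w[...,2]<.025); 
    n,l,st,_=cv2.connectedComponentsWithStats(mm.astype(np.uint8)); k=1+np.argmax(st[1:,4]); rect(w[l==k][:,:2],nm+" from strip")
    for pn,c,h in [("square",(.503,-.121),(.064,.074)),("round",(.497,-.183),(.064,.086)),("box",(.48,-.235),(.058,.071)),("slim",(.466,-.284),(.066,.09))]:
        r=np.hypot(w[...,0]-c[0],w[...,1]-c[1])<.03
        q=w[r&(w[...,2]>h[0])&(w[...,2]<h[1])]
        if len(q)>5: rect(q[:,:2],nm+" "+pn); print("   z",np.nanpercentile(q[:,2],[5,50,95]).round(4))
        q=w[r&(w[...,2]>h[1])]
        if len(q)>5: print("   above mean",q.mean(0).round(4),len(q))
```

```text
wrist table z -0.000453807963407743
wrist to walltops [503.  177.8] [240.6  66.4] -19.9 4232
0.01748438459495555
top table z 0.0002005729351458596
top to walltops [503.5 177.6] [240.4  66.2] -19.9 1259
0.01793505618851865
wrist from strip [ 485.7 -203.9] [241.1  65.7] -13.7 5615
wrist square [ 502.4 -120. ] [40.  39.1] -15.6 653
   z [0.0675 0.0718 0.0737]
   above mean [ 0.4967 -0.1446  0.3759] 7564
wrist round [ 497.6 -182. ] [38.  37.1] -14.6 979
   z [0.0721 0.0741 0.0784]
   above mean [ 0.5044 -0.1551  0.394 ] 410
wrist box [ 480.7 -235.1] [42.6 25.4] -15.0 656
   z [0.0645 0.0674 0.0689]
   above mean [ 0.4806 -0.2341  0.079 ] 190
wrist slim [ 464.7 -274.7] [19.5 37.8] 7.6 276
   z [0.0679 0.0771 0.0786]
top from strip [ 501.4 -140.3] [109.3  73.8] -13.8 816
top square [ 502.5 -120.1] [39.1 39.7] -15.9 156
   z [0.0678 0.0722 0.0738]
   above mean [ 0.4976 -0.1299  0.6225] 2965
top round [ 499.6 -175.2] [22.6 37.1] -15.3 169
   z [0.0709 0.0754 0.0808]
   above mean [ 0.4935 -0.1823  0.6477] 3649
   above mean [ 0.4886 -0.2115  0.6493] 310
```

```bash
python3 - <<'E'
import numpy as np
for f in ["from.npz","top.npz"]:
    w=np.load(f)["w"]
    m=(w[...,2]>.0735)&(w[...,2]<.085)&(np.hypot(w[...,0]-.466,w[...,1]+.284)<.022)
    q=w[m]; print(f,len(q),*(( q.min(0).round(4),q.max(0).round(4),q.mean(0).round(4)) if len(q) else ()))
E
cat >> h.py <<'E'
TOC=np.array([.5032,.1777]); TA=np.radians(-19.9); TY=np.array([-np.sin(TA),np.cos(TA)])
def line(xy,z,a,rate=.2): env.movel([xy[0],xy[1],z],frame=R(a),rate=rate)
def pick(xy,adeg,z=.031,f=25):
    a=np.radians(adeg); line(xy,.18,a,.3); line(xy,z,a,.12)
    effector.grasp(f); env.pause(.2); s=env.sense(); print("width",s["gripper_width"],"F",np.round(s["wrist_force"],2))
    line(xy,.19,a,.12); s=env.sense(); print("lifted width",s["gripper_width"],"F",np.round(s["wrist_force"],2),s["t"])
def place(off,zc=.029):
    xy=TOC+off*TY; line(xy,.19,TA,.25); line(xy,zc+.008,TA,.12); env.pause(.3)
    f0=env.sense()["wrist_force"][2]; z=zc+.005
    line(xy,z,TA,.03)
    while z>zc-.006:
        env.pause(.1); f=env.sense()["wrist_force"][2]-f0
        if abs(f)>1.5: break
        z-=.001; line(xy,z,TA,.02)
    print("contact at tcp cmd",round(z,4),"actual",env.sense()["ee_pos"][2],"dF",round(f,2))
    effector.release(); env.pause(.3); line(xy,.19,TA,.12); print("t",env.sense()["t"])
E
python3 - <<'E'
from h import *
pick((.5024,-.1200),-15.7)
place(.087)
p,d,w=cloud("top"); cv2.imwrite("pics/t1.png",p[:,:,::-1])
p,d,w=cloud("scene"); cv2.imwrite("pics/s1.png",p[:,:,::-1])
E
```

```text
from.npz 224 [ 0.456  -0.2932  0.0735] [ 0.4752 -0.2742  0.0794] [ 0.4658 -0.2832  0.0773]
top.npz 0
width 0.039422966408200116 F [ 0.31  0.48 -0.5 ]
lifted width 0.03957734217933828 F [-0.14  0.22 -2.94] 9.175
contact at tcp cmd 0.028 actual 0.02898218565524298 dF 9.48
t 17.7083
```

View pics/s1.png

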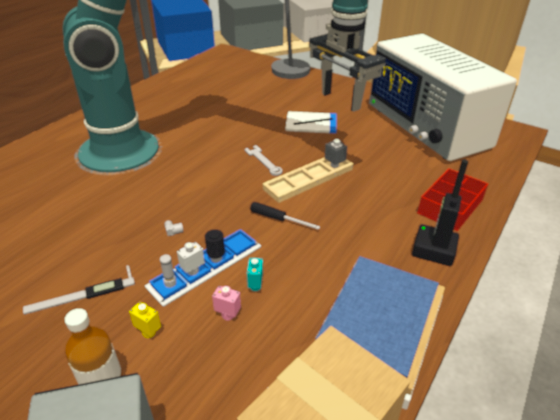

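The square block stands upright in the left-hand bay at (336,152), and contact came at the expected height. Next are the round load and the box.

Run:
```python
from h import *
pick((.4977,-.1821),-14)
place(.029)
pick((.4807,-.2348),-15,z=.030)
place(-.029,zc=.028)
p,d,w=cloud("scene"); cv2.imwrite("pics/s2.png",p[:,:,::-1])
```

```text
width 0.037052144493398255 F [-1.4   0.17 -0.27]
lifted width 0.037003348067016384 F [-0.55 -0.19 -1.9 ] 23.3667
contact at tcp cmd 0.028 actual 0.028960946043051272 dF 9.77
t 31.9583
width 0.025823087690897212 F [0.76 0.68 0.03]
lifted width 0.0258888491718579 F [ 0.7   0.38 -1.69] 37.6667
contact at tcp cmd 0.027 actual 0.0279394708853288 dF 10.68
t 46.4083
```

View pics/s2.png

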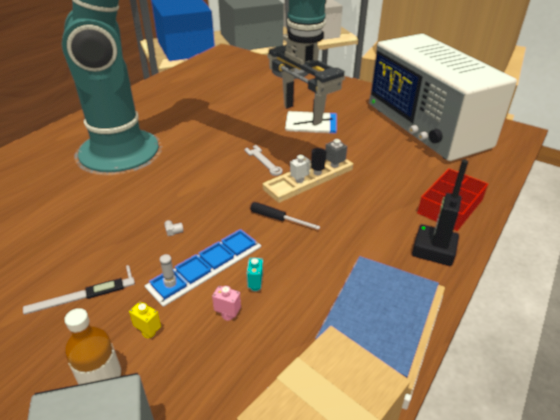

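Square (336,152), round (318,158) and box (300,166) all stand in the rack. The slim load is left.

Run:
```python
from h import *
pick((.4658,-.2835),-14)
place(-.087)
p,d,w=cloud("scene"); a=p
env.movel([.50,.21,.28],frame=R(TA),rate=.2); env.pause(.3)
p,d,w=cloud("wrist"); cv2.imwrite("pics/w3.png",p[:,:,::-1])
cv2.imwrite("pics/s3.png",cv2.resize(a[100:230,220:400],None,fx=4,fy=4)[:,:,::-1])
for n,o in [("square",.087),("round",.029),("box",-.029),("slim",-.087)]:
    c=TOC+o*TY; q=w[(np.hypot(w[...,0]-c[0],w[...,1]-c[1])<.028)&(w[...,2]>.02)&(w[...,2]<.15)]
    print(n,"top z",np.percentile(q[:,2],[90,98]).round(4),"offset",(q[q[:,2]>np.percentile(q[:,2],95)-.004][:,:2].mean(0)-c).round(4))
for n in ["square_mid","round_mid","box_mid","slim_mid"]: print(n,dets("wrist",n))
print(env.sense()["t"])
```

```text
width 0.019264834195524626 F [ 0.16 -0.67 -0.33]
lifted width 0.01927775690837566 F [ 0.13  0.09 -0.67] 52.2083
contact at tcp cmd 0.029 actual 0.02896724230943743 dF -1.86
t 60.625
square top z [0.0817 0.0828] offset [-0.0002  0.0002]
round top z [0.0759 0.0767] offset [-0.0001  0.0001]
box top z [0.0771 0.0785] offset [-0.0006  0.0002]
slim top z [0.0757 0.0766] offset [-0.0005  0.0002]
square_mid [([0.5335, 0.2558, 0.0398], 0.68)]
round_mid [([0.513, 0.2043, 0.042], 0.92)]
box_mid [([0.4918, 0.152, 0.0413], 0.83)]
slim_mid [([0.4731, 0.093, 0.0393], 0.82)]
62.1167
```

View pics/s3.png

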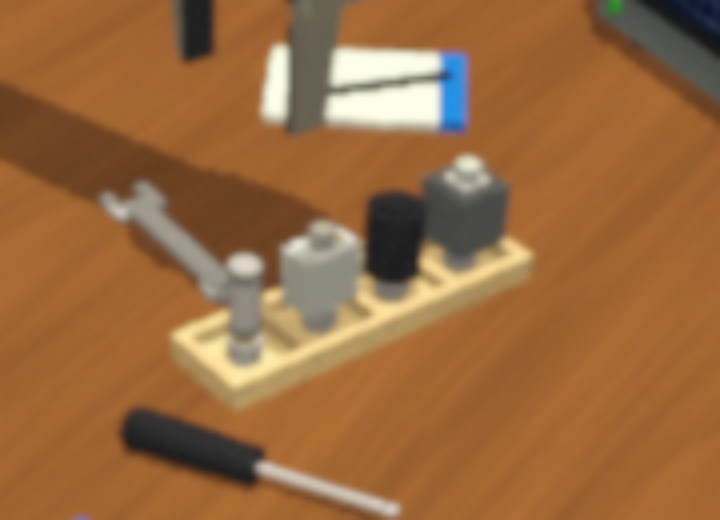

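View pics/w3.png

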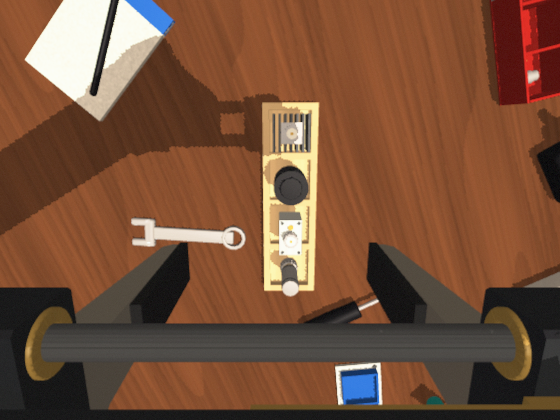

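All four stand upright and centred: (291,132), (291,186), (290,238) and (290,285). Their top heights match the expected 82, 76, 78 and 76 mm.

```bash
python3 -c "
from h import *
workorder.finish_job(); print(env.sense()['t'])"
```

```text
the job is handed in; nothing more can be done
the job is handed in; nothing more can be done
```

All four parts are in the wooden rack in their original order, left to right: square attenuator, round load, box filter, slim load. Each was lowered until it touched the floor of its bay and then released. I handed the job in soon after the 62 s mark on the robot's clock.

**Last checks:**
- The wrist and scene pictures show all four standing upright on their nuts.
- The part tops are at 83, 77, 78.5 and 77 mm, against 82, 76, 78 and 76 mm expected.
- Each part's top is within about 1 mm of its bay's centre.
- The pink, turquoise and yellow look-alikes were left alone.

**Set-down force:** the contact forces at set-down were about 9.5 to 10.7 N for the square, round and box. The slim load's contact reading was a small −1.9 N, probably drift rather than touch. It was released at the same computed floor height as the others, and its top height shows it is seated.

No check failed.

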